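# Pin the focus barrel and nip up its lock ring

## Task

Lock the focus of the seam camera head on the bench: take the red-handled steel pin out of its wooden stand and put it down through the eye of the barrel's lever into the bore below, right home, so that the barrel cannot turn. Then turn the brass knurled lock ring clockwise (seen from above) until it comes up against the housing and is nipped up to about 0.7 N m but not over-tightened, and let go; leave the pin in, keep the barrel at its setting, and do not disturb the tin, the tape measure or the pipe stub.

Things in the scene. Friction and masses are not known exactly. Their poses are not given: they have to be found in the camera images.
- focus_head: fixed camera head, dark steel base plate 100 x 180 x 10 mm with an upright blue round housing (72 mm across up to z 58 mm, 46 mm across from z 66 to 81 mm). Origin: on the bench under the barrel's upright axis; z up, y points along the base toward the bore. The plate spans y -52 to 128 mm.
- bore (a point): centre of the mouth of the bore, 13.5 mm across and 28 mm deep, in a steel boss 36 x 36 mm standing on the base plate; its mouth is 38 mm above the bench and 95 mm from the barrel axis along the head's y
- eye (a point): centre of the top of the eye at the end of the barrel's yellow lever, hole 14 mm across in a pad 30 x 30 x 7 mm, top 47 mm above the bench, 2 mm above the boss, 95 mm from the barrel axis. It stands over the bore to within 2 mm; the lever swings easily with the barrel, so the pin's tapered nose draws it into line.
- barrel (a joint): turn of the barrel (black, 41 mm across, its glass top 122 mm above the bench) and its lever about the upright axis, rad, counterclockwise from above positive; 0 = lever over the bore, the setting to keep. It turns at only 0.06 N m, so unpinned it goes round with the ring. Play with the pin in about 0.02 rad.
- ring_mid (a point): centre of the brass knurled lock ring on the barrel axis: 56 mm across, from 83 to 101 mm above the bench; grip it from above, fingers astride the barrel. After 0.5 to 1.0 rad of clockwise turn, not known beforehand, it comes up against the housing's spring washer, which is felt: it runs at 0.15 N m of drag, then the torque rises to 0.2 N m and by 5 N m per rad beyond.
- spring_washer (a joint): how far the lock ring has squeezed the spring washer under it, rad of ring turn: 0 = ring not up against it, 0.1 = 0.7 N m at the ring while it turns, 0.22 = 1.3 N m is over-tight (when it stands still the hand may feel up to 0.4 less, as drag helps hold it). Let go, the ring springs back to 0.04 at most and stays there by the drag.
- pin: loose steel pin, 100 g, 68 mm long, upright. Origin: centre of its lower tip, z up along it. Shank 12 mm across up to 32 mm with a tapered nose (4 mm at the tip, full at 7 mm); shoulder 21 mm across at 32 to 37 mm; red handle 18 mm across from 37 to 68 mm, to be gripped. Home: the shoulder lies on the lever's eye, the tip 15 mm above the bench.
- pin_stand: fixed wooden stand 60 x 60 x 26 mm with a hole 15.5 mm across, 22 mm deep, in the middle, in which the pin stands at the start, its tip 4 mm above the bench. Origin: centre of its underside.
- paste_tin: loose round tin with yellow lid, 71 mm across, 52 mm high; bystander, leave alone. Origin: centre of its underside.
- tape_measure: loose yellow tape measure, 64 x 96 x 40 mm; bystander, leave alone. Origin: centre of its underside.
- pipe_stub: loose dark steel pipe stub, 48 x 90 x 51 mm, lying; bystander, leave alone. Origin: centre of its underside.

How it is judged:
By the outcome, as a careful person would: the job done as asked, in the order asked, and still so for the second after the job is handed in, with the robot touching nothing.
It also fails if it takes over 67 s, if anything falls off the work surface, if the arm or the gripper's body presses on something with over 40 N, if the wrist force passes 120 N, or if a joint passes its speed limit or range.

## Robot

A 6-joint arm with a two-finger parallel gripper is mounted at the origin on a cart in front of the work surface, level with it; the furniture and walls round the work are solid. World frame = base frame: x ahead of the robot, y to its left, z up, the work surface at z = 0. Lengths are in m, angles in degrees, forces in N, time in s.
With the tool pointing down it reaches from about 0.4 to 0.825 m from the base axis. Payload 7 kg.
Tool frame: the origin (TCP) lies midway between the tips of the shut fingers; the grasp point (between the pads) lies 19 mm behind it; z points along the fingers, y is the line along which they close (so a half turn about z gives the same grasp; the last joint's range is limited). The gripper opens to 88 mm and grips with 3 to 60 N. Pads are 19 mm wide; open, the fingers measure 130 mm over their backs; the gripper's body (78 mm by 193 mm) begins 47 mm behind the grasp point.
Start: joints at [16.507, 20.546, 0.682, 0, -70.136, -16.507], TCP at [0.675, -0, 0.2] pointing down, gripper open.
Joint ranges: [-176.03, 176.03], [-82.01, 121.73], [-58.28, 71.71], [-173.87, 95.51], [-174.79, -0.11], [-173.66, 173.66]. Speed limits (degrees/s): [136.94, 136.94, 172.46, 180, 180, 180].

## Interface

Orientations are given as [roll, pitch, yaw] about the fixed x, y, z axes, in that order (R = Rz(yaw) Ry(pitch) Rx(roll)).
In Python, from plant import ctrl gives the robot as it stands. The module is installed in compiled form; this text tells all that it offers.
- The arm moves only by the tool send_rows, never from a script. Its argument "plan" is a list that holds one entry, the list of rows, each a list of 6 numbers: the shift along the tool's x, y, z in shares of 80 cm (1.0 is 80 cm), then the turn, a rotation vector about the tool's x, y, z in fractions of the full range, 1 being 60 degrees. A call has 1 to 8 rows; each row is the pose to reach, as a shift and turn from the pose commanded when the call began, along the tool's axes at that moment; what a row does not reach only later rows make up. A row lasts 1/12 s, in which the tool goes at most 41.7 mm and 7.16 degrees, less where a joint would pass 70% of its speed; a pose out of reach is approached as far as the arm can. A shift or turn number past 1, either way, is cut back to 1. A call with a gripper value outside its range is refused whole. "fingers" is the opening, from 0 (shut) to 1 (fully open), set as the call begins (left out, the last holds). The fingers move at their own pace and stop on an object; the grip force is fixed at half the most. Time passes only in rows, so rows that repeat a pose let the fingers close. It gives the time, the measured TCP pose, the force, the opening and the grip force at its end, in the units of the state.
- ctrl.get_obs(): the state, without advancing time (a new reading comes with each control period).
- ctrl.snapshot(name): name is "scene" or "top" or "wrist"; returns a dict with "img" (480x640x3 uint8, red, green, blue), "K" (3x3 intrinsics, pixels), "k1" (the pictures are not rectified: a ray, as slopes to the right and down, at radius r is drawn at 1 + k1 r^2 times it, then the intrinsics apply), "pose" (4x4, takes a point from camera to world coordinates). Camera axes: x right, y down, z forward; pixel columns grow to the right and rows downward; lengths in m; the calibration is good to about 2 mm. A picture is of the moment at which its call begins. There is no depth.
- ctrl.close_job(): hands the job in; it is judged then, once.
The state is a dict: "clock": time; "joint_pos": joint angles; "qvel": joint speeds; "tau": joint torques, N m; "tool_pos": TCP position; "orientation": TCP orientation; "force": force on the tool from outside, world axes, zero at the start; "moment": the same for the moment, N m; "opening": finger opening in m; "gripper_force": force on a finger pad.
Only numpy, scipy, OpenCV 4.12 (cv2) and the standard library are available. Lean on these libraries where they do the work, as an engineer would, in place of code of your own. Each camera call takes 0.05 s, during which the arm holds its last target. There are 200 camera calls.

## Working session

There is one attempt and no reset: what is moved stays moved. The work goes in short steps, Python scripts to look and compute and a tool call to move; the robot and the scene stay as the last step left them, time stands still between calls to the robot, and variables do not carry over. Pictures are saved under pics/ and viewed, at most 10 in all, crops included, and the job is handed in when it is done.

Besides the shell and the picture viewer there is one more tool, called after "Emit:" in YAML: its name, and indented under it one key for each argument. send_rows: Moves the arm, as the interface text tells. Its arguments: {"type":"object","properties":{"plan":{"type":"array","items":{"type":"array","items":{"type":"array","items":{"type":"number"}}}},"fingers":{"type":"number"}},"required":["plan"]}

```bash
mkdir -p pics; cat > h.py <<'E'
import numpy as np, cv2
from plant import ctrl
def snap(n,f=None):
    s=ctrl.snapshot(n)
    if f: cv2.imwrite('pics/'+f,cv2.cvtColor(s['img'],cv2.COLOR_RGB2BGR))
    return s
def ray(s,u,v):
    K=np.array(s['K']);d=np.array([s['k1'],0,0,0,0.])
    p=cv2.undistortPoints(np.array([[[u,v]]],float),K,d)[0,0]
    T=np.array(s['pose']);return T[:3,3],T[:3,:3]@np.array([p[0],p[1],1])
def onz(s,u,v,z):
    o,d=ray(s,u,v);return o+d*(z-o[2])/d[2]
def tri(rs):
    A=0;b=0
    for o,d in rs:
        d=d/np.linalg.norm(d);P=np.eye(3)-np.outer(d,d);A=A+P;b=b+P@o
    return np.linalg.solve(A,b)
def proj(s,p):
    T=np.linalg.inv(np.array(s['pose']));r,_=cv2.Rodrigues(T[:3,:3])
    return cv2.projectPoints(np.array([p],float),r,T[:3,3],np.array(s['K']),np.array([s['k1'],0,0,0,0.]))[0].ravel()
def mask(s,lo,hi):
    return cv2.inRange(cv2.cvtColor(s['img'],cv2.COLOR_RGB2HSV),lo,hi)
def blobs(m,amin=60):
    n,l,st,c=cv2.connectedComponentsWithStats(m)
    return [(st[i].tolist(),c[i].round(1).tolist()) for i in range(1,n) if st[i][4]>amin]
E
python3 - <<'E'
from h import *
a=[snap(n,n+'0.png') for n in('scene','top','wrist')]
for s in a: print(np.array(s['pose']).round(3).tolist(),s['k1'],s['K'][0][0])
print(ctrl.get_obs())
E
```

```text
[[0.505, -0.518, 0.69, -0.009], [-0.863, -0.282, 0.42, -0.349], [-0.023, -0.808, -0.589, 0.597], [0.0, 0.0, 0.0, 1.0]] -0.07100425041260698 477.2983371899614
[[-0.022, -0.98, 0.196, 0.339], [-0.999, 0.027, 0.019, 0.014], [-0.024, -0.195, -0.98, 1.263], [0.0, 0.0, 0.0, 1.0]] -0.054607310945574326 590.0220112341658
[[-1.0, -0.001, -0.001, 0.673], [-0.001, 0.953, 0.304, -0.084], [0.001, 0.304, -0.953, 0.383], [0.0, 0.0, 0.0, 1.0]] -0.007714881821112031 337.06119403746015
{'clock': 0.15, 'joint_pos': array([ 1.65061682e+01,  2.05816614e+01,  6.47163153e-01, -1.53770074e-02,
       -7.01359300e+01, -1.65071759e+01]), 'qvel': array([ 0.0253725 , -0.13830291,  0.11670208,  0.02818228,  0.06284355,
        0.05497354]), 'tau': array([ 1.39394037e-04, -5.83274567e+01,  2.93289685e+01,  7.00122759e+00,
        8.75052094e-03, -9.76538854e-05]), 'tool_pos': array([ 6.74605052e-01, -3.13021253e-05,  1.99149664e-01]), 'orientation': array([ 1.79928367e+02, -6.15146824e-03, -9.00062376e+01]), 'force': array([-0.04085919, -0.60181856, -0.02327652]), 'moment': array([ 0.01340869,  0.02876321, -0.00925641]), 'gripper_force': 0.0, 'opening': 0.08782649435830449}
```

View pics/top0.png

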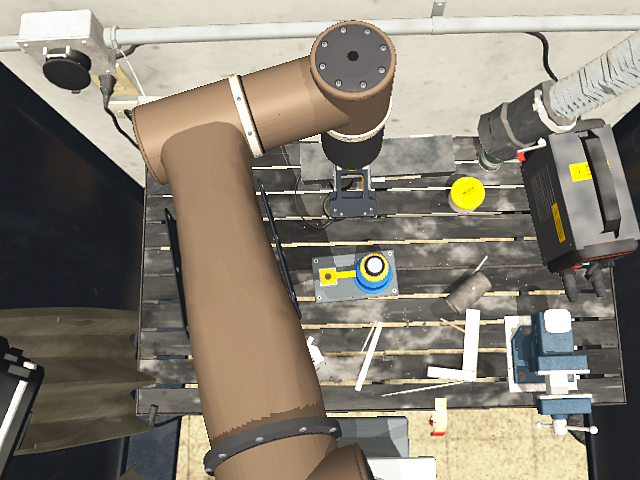

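View pics/scene0.png

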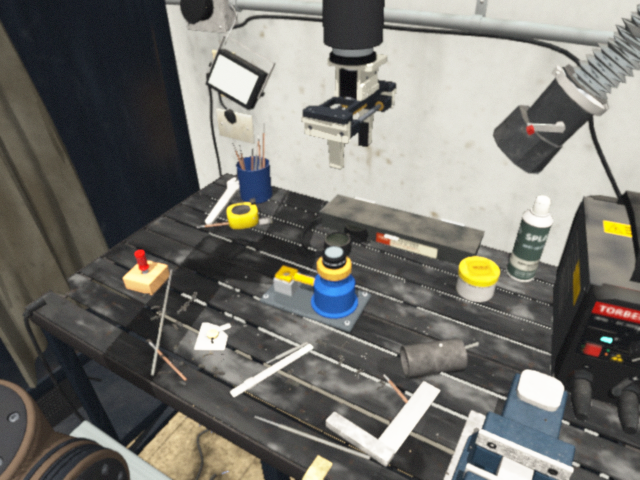

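View pics/wrist0.png

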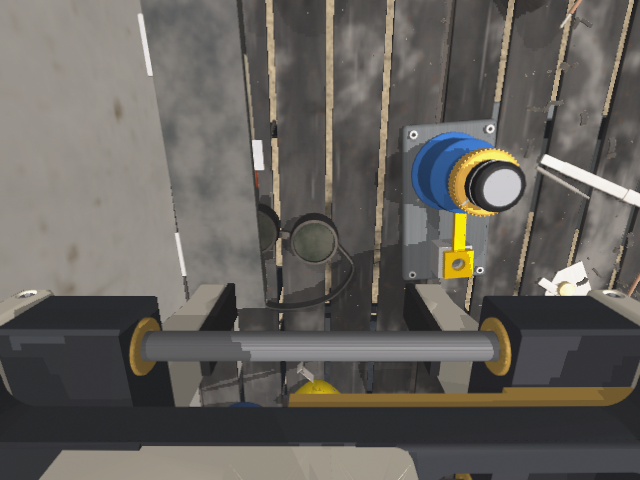

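Top view: the head has its glass at (374,265) and lever pad at (328,276); the tin is at (466,194) and the arm hides the pin. Scene view: red pin handle at (142,258) in the stand at (146,277), tape at (242,215), pipe at (433,357). Wrist view: glass at (498,186), eye at (459,264).

```bash
cat >m1.py <<'E'
from h import *
S,T,W=[snap(n) for n in('scene','top','wrist')]
print('red S',[b for b in blobs(mask(S,(0,150,100),(6,255,255)),40)])
print('red2',[b for b in blobs(mask(S,(174,150,100),(180,255,255)),40)])
for n,s in(('S',S),('T',T),('W',W)):
    print(n,'yel',blobs(mask(s,(22,150,120),(32,255,255)),40)); print(n,'brass',blobs(mask(s,(12,120,100),(24,255,255)),40))
    print(n,'blue',blobs(mask(s,(100,150,60),(115,255,255)),80))
g=tri([ray(T,374,265),ray(W,498,186),ray(S,334,253)]);print('glass',g)
for s,u,v in((T,374,265),(W,498,186),(S,334,253)):print(onz(s,u,v,.122))
e=tri([ray(T,328,276.5),ray(W,459,264)]);print('eye',e, onz(W,459,264,.047),onz(T,328,276.5,.047))
print('pin top',onz(S,141,251,.072),'stand top',onz(S,146,270,.026))
E
python3 m1.py
```

```text
red S [([527, 126, 7, 9, 51], [530.0, 129.7]), ([376, 233, 13, 12, 44], [380.4, 239.0]), ([134, 249, 15, 22, 200], [141.0, 259.1]), ([592, 302, 48, 22, 354], [614.4, 311.5]), ([584, 344, 18, 13, 159], [592.2, 350.1])]
red2 []
S yel [([226, 202, 32, 27, 585], [242.3, 216.7]), ([603, 221, 29, 16, 328], [617.2, 228.3]), ([458, 256, 42, 31, 1000], [478.5, 271.0]), ([317, 258, 34, 21, 191], [332.9, 268.5]), ([275, 266, 39, 20, 365], [292.9, 275.5]), ([574, 266, 5, 17, 48], [575.9, 274.1])]
S brass [([316, 256, 36, 25, 318], [333.5, 270.8]), ([573, 263, 7, 40, 176], [575.9, 282.1]), ([274, 265, 39, 21, 207], [288.7, 272.9]), ([124, 266, 45, 29, 317], [153.6, 282.6]), ([473, 266, 15, 3, 41], [480.0, 267.0]), ([611, 354, 12, 8, 54], [617.0, 357.9])]
S blue [([238, 168, 33, 35, 836], [254.8, 184.7]), ([311, 275, 47, 43, 1539], [334.2, 297.4])]
T yel [([569, 162, 23, 19, 319], [580.2, 171.4]), ([450, 177, 35, 33, 885], [467.2, 192.8]), ([551, 203, 14, 40, 217], [557.9, 222.6]), ([360, 257, 28, 25, 149], [370.8, 272.5]), ([320, 269, 36, 15, 297], [335.0, 275.2])]
T brass [([551, 203, 15, 40, 23
[... 224 characters left out ...]
5, 418], [317.2, 388.0])]
W brass [([448, 149, 71, 68, 1169], [467.3, 180.2]), ([443, 213, 31, 66, 799], [456.1, 259.5]), ([129, 318, 21, 57, 443], [136.4, 348.0]), ([481, 318, 30, 57, 818], [498.9, 346.4]), ([289, 387, 344, 20, 5078], [470.7, 397.8]), ([456, 474, 16, 6, 75], [463.5, 476.3])]
W blue [([412, 133, 82, 80, 3000], [440.7, 167.2])]
glass [ 0.53374779 -0.04341645  0.11943127]
[ 0.53320054 -0.04217293  0.122     ]
[ 0.53528433 -0.04535502  0.122     ]
[ 0.53124235 -0.04444913  0.122     ]
eye [0.52399465 0.05016787 0.04615312] [0.52406156 0.04925143 0.047     ] [0.52421592 0.05069791 0.047     ]
pin top [0.42097898 0.30628712 0.072     ] stand top [0.42029631 0.30790181 0.026     ]
```

The manual's scale: shifts go in shares of 80 cm and turns go in shares of 60 degrees. Converting my numbers, -22 cm is -0.275, -20 cm is -0.25.

Emit:
send_rows:
  plan:
    - [[-0.05,0.0375,-0.0125,0,0,0],[-0.1,0.075,-0.025,0,0,0],[-0.1375,0.1,-0.025,0,0,0],[-0.175,0.125,-0.025,0,0,0],[-0.2125,0.15,-0.025,0,0,0],[-0.25,0.175,-0.025,0,0,0],[-0.275,0.2,-0.025,0,0,0],[-0.275,0.2,-0.025,0,0,0]]

```text
clock: 0.97
tool_pos: [0.5123, 0.2231, 0.2203]
orientation: [-180.0, 0.1, -89.8]
force: [0.1, 0.1, 0.1]
opening: 0.0875
gripper_force: 0.0
```

In the tool's units: -12 cm is -0.15, -9 cm is -0.1125.

Emit:
send_rows:
  plan:
    - [[-0.0375,0.0313,0,0,0,0],[-0.075,0.0625,0,0,0,0],[-0.1125,0.0875,0,0,0,0],[-0.15,0.1125,0,0,0,0],[-0.15,0.1125,0,0,0,0],[-0.15,0.1125,0,0,0,0]]

```text
clock: 1.47
tool_pos: [0.424, 0.3414, 0.2199]
orientation: [-180.0, 0.0, -89.8]
force: [0.1, -0.4, -0.4]
opening: 0.0878
gripper_force: 0.0
```

```bash
python3 - <<'E'
from h import *
W=snap('wrist','w1.png');T=snap('top','t1.png')
print(np.array(W['pose']).round(3).tolist())
print(proj(W,[.421,.306,.072]))
for n,s in(('W',W),('T',T)):
  print(n,'red',blobs(mask(s,(0,150,80),(6,255,255)),40),'yel',blobs(mask(s,(22,150,120),(32,255,255)),60))
E
```

```text
[[-1.0, -0.004, -0.001, 0.423], [-0.004, 0.953, 0.304, 0.257], [-0.001, 0.304, -0.953, 0.404], [0.0, 0.0, 0.0, 1.0]]
[321.6437313  185.20521579]
W red [([318, 168, 18, 19, 274], [326.4, 176.8])] yel [([54, 111, 80, 72, 2386], [98.7, 145.5])]
T red [([517, 152, 9, 9, 58], [520.9, 156.4]), ([203, 326, 10, 10, 65], [206.9, 330.3]), ([431, 431, 14, 5, 51], [437.4, 433.4])] yel [([569, 162, 23, 19, 321], [580.2, 171.4]), ([450, 177, 35, 33, 888], [467.2, 192.9]), ([207, 196, 37, 35, 560], [226.5, 213.7]), ([551, 203, 14, 40, 209], [557.9, 222.3]), ([360, 257, 28, 25, 155], [371.7, 272.5]), ([320, 269, 36, 15, 300], [334.9, 275.2])]
```

View pics/w1.png

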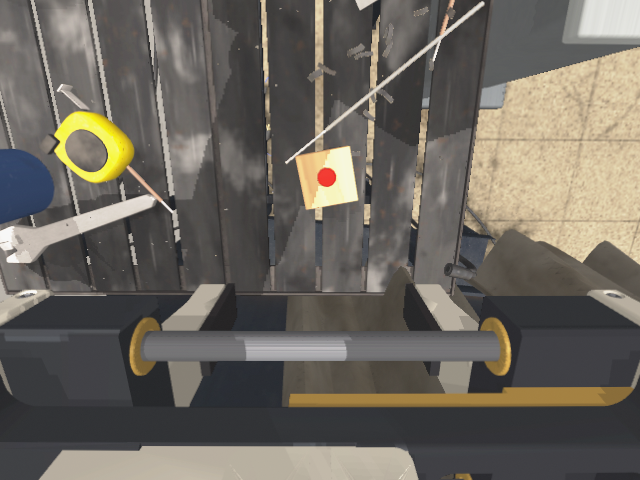

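Wrist view: red handle top at (326,177), centred in the stand at (327,178). Tape is at (99,146), well clear.

```bash
python3 - <<'E'
from h import *
W=snap('wrist');S=snap('scene');T=snap('top')
print([onz(s,u,v,.072) for s,u,v in((W,326.4,176.8),(T,206.9,330.3),(S,141,251.5))])
print(tri([ray(W,326.4,176.8),ray(T,206.9,330.3)]),tri([ray(W,326.4,176.8),ray(S,141,251.5)]),tri([ray(W,326.4,176.8),ray(T,206.9,330.3),ray(S,141,251.5)]))
print(onz(W,98.7,145.5,.04),ctrl.get_obs()['tool_pos'],ctrl.get_obs()['orientation'])
E
```

```text
[array([0.41727922, 0.2962039 , 0.072     ]), array([0.4167028 , 0.29710484, 0.072     ]), array([0.41987908, 0.30508666, 0.072     ])]
[0.41692859 0.29618151 0.07461727] [0.41611067 0.29643836 0.07803691] [0.41613847 0.29611853 0.07812329]
[0.65431038 0.26795127 0.04      ] [0.42555087 0.33908795 0.21983665] [ 1.79996976e+02 -8.98469579e-03 -9.00834197e+01]
```

In the tool's units: 10 cm is 0.125, 7 cm is 0.0875.

Emit:
send_rows:
  plan:
    - [[0.0125,0.0063,0.05,0,0,0],[0.025,0.01,0.0875,0,0,0],[0.025,0.01,0.125,0,0,0],[0.025,0.01,0.125,0,0,0],[0.025,0.01,0.125,0,0,0]]

```text
clock: 2.13
tool_pos: [0.4172, 0.3186, 0.1194]
orientation: [179.9, -0.2, -90.1]
force: [-0.1, 0.7, 0.9]
opening: 0.0878
gripper_force: 0.0
```

```bash
python3 - <<'E'
from h import *
W=snap('wrist');S=snap('scene')
cv2.imwrite('pics/s2.png',cv2.resize(cv2.cvtColor(S['img'],cv2.COLOR_RGB2BGR)[180:330,60:260],(800,600),interpolation=0))
b=blobs(mask(W,(0,150,80),(6,255,255)),40);print(b)
for q in b: print(onz(W,*q[1],.072), onz(W,*q[1],.076))
print(ctrl.get_obs()['tool_pos'],ctrl.get_obs()['orientation'],np.array(W['pose'])[:3,3])
E
```

```text
[([308, 209, 25, 31, 546], [319.4, 225.1])]
[0.4160491  0.29668721 0.072     ] [0.41604623 0.29562302 0.076     ]
[0.41835661 0.32081769 0.12173546] [-1.79893743e+02  8.50952035e-02 -9.00115288e+01] [0.41588322 0.23515244 0.30329339]
```

The pin top is at about (0.4165, 0.298). Now descending and gripping.

In the tool's units: 7.6 cm is 0.095, 2.2 cm is 0.0275.

Emit:
send_rows:
  plan:
    - [[0.015,0.0013,0.025,0,0,0],[0.0275,0.0013,0.05,0,0,0],[0.0275,0.0013,0.075,0,0,0],[0.0275,0.0013,0.095,0,0,0],[0.0275,0.0013,0.095,0,0,0],[0.0275,0.0013,0.095,0,0,0]]

```text
clock: 2.73
tool_pos: [0.4168, 0.2988, 0.0451]
orientation: [-179.9, 0.0, -90.0]
force: [0.9, 0.9, 0.6]
opening: 0.0878
gripper_force: 0.0
```

Emit:
send_rows:
  plan:
    - [[0,0,0,0,0,0],[0,0,0,0,0,0],[0,0,0,0,0,0],[0,0,0,0,0,0],[0,0,0,0,0,0],[0,0,0,0,0,0],[0,0,0,0,0,0],[0,0,0,0,0,0]]
  fingers: 0

```text
clock: 3.4
tool_pos: [0.416, 0.298, 0.0439]
orientation: [-180.0, 0.0, -90.0]
force: [0.1, -0.2, -0.8]
opening: 0.0397
gripper_force: 0.0
```

Emit:
send_rows:
  plan:
    - [[0,0,0,0,0,0],[0,0,0,0,0,0],[0,0,0,0,0,0],[0,0,0,0,0,0],[0,0,0,0,0,0],[0,0,0,0,0,0],[0,0,0,0,0,0],[0,0,0,0,0,0]]

```text
clock: 4.07
tool_pos: [0.417, 0.299, 0.045]
orientation: [-179.9, 0.1, -90.0]
force: [-0.1, -0.8, 7.2]
opening: 0.0007
gripper_force: 3.8
```

```bash
python3 - <<'E'
from h import *
W=snap('wrist');S=snap('scene');T=snap('top')
A=cv2.resize(S['img'][180:330,60:260],(400,300),interpolation=0)
B=cv2.resize(T['img'][270:390,130:290],(400,300),interpolation=0)
C=cv2.resize(W['img'],(400,300))
cv2.imwrite('pics/c3.png',cv2.cvtColor(np.vstack([np.hstack([A,B]),np.hstack([C,C*0])]),cv2.COLOR_RGB2BGR))
print(blobs(mask(S,(0,150,80),(6,255,255)),20),ctrl.get_obs())
E
```

```text
[([527, 126, 7, 9, 52], [530.0, 129.8]), ([376, 233, 13, 12, 44], [380.1, 239.4]), ([140, 254, 11, 17, 130], [145.1, 262.9]), ([591, 301, 49, 23, 381], [614.2, 311.5]), ([583, 344, 19, 13, 167], [592.2, 350.1])] {'clock': 4.2167, 'joint_pos': array([ 5.76321250e+01,  1.45013406e+01, -3.11650129e+01,  5.32783212e-02,
       -4.41844590e+01, -5.76302286e+01]), 'qvel': array([-0.04501946, -0.06554737,  0.01849607,  0.02135005,  0.0281728 ,
        0.00800485]), 'tau': array([-5.52634243e-02, -3.87790489e+01,  1.94105422e+01,  4.29320008e+00,
       -1.08797583e-02,  4.64510318e-03]), 'tool_pos': array([0.41694436, 0.29905624, 0.04501424]), 'orientation': array([-1.79888687e+02,  1.06060949e-01, -8.99598431e+01]), 'force': array([-0.83181462, -0.50582735,  8.20393219]), 'moment': array([ 0.06264295,  0.11761269, -0.00343756]), 'gripper_force': 3.7760292638267856, 'opening': 0.0005372873502782891}
```

View pics/c3.png

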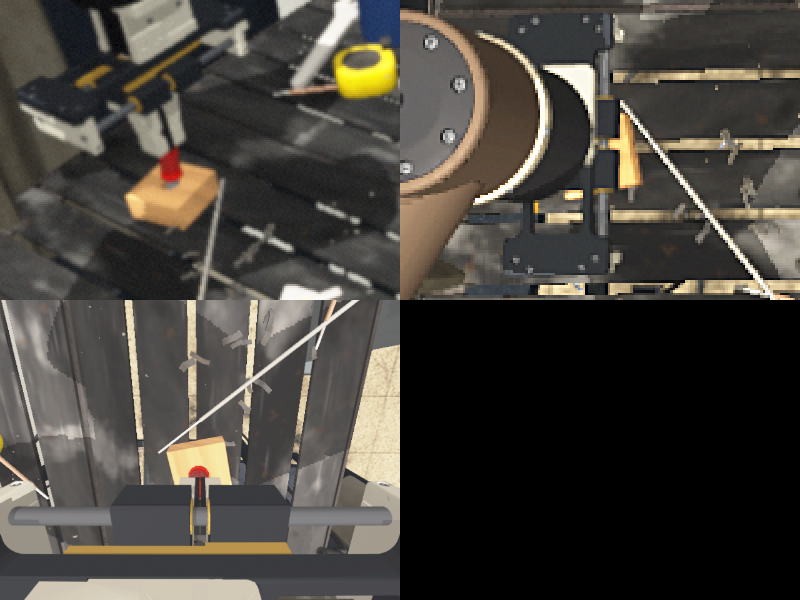

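The scene crop shows the shut fingers standing just behind the handle: the pin has slid out toward -y and is leaning against them, still in the stand. I'll measure how it lies.

```bash
python3 - <<'E'
from h import *
W=snap('wrist');S=snap('scene');o=ctrl.get_obs()
p=o['tool_pos'];print(p,proj(W,p),proj(W,p+[0,0,.019]),proj(S,p),proj(S,p+[0,0,.019]))
print('W red',blobs(mask(W,(0,120,60),(8,255,255)),20))
print('S proj pin top/hbase if at .4165,.297:',proj(S,[.4165,.297,.072]),proj(S,[.4165,.297,.041]))
print('steel',np.array(W['pose'])[:3,3])
A=cv2.resize(S['img'][210:310,100:230],(780,600),interpolation=2)
C=cv2.resize(W['img'][330:480,220:420],(400,300),interpolation=0)
C2=cv2.resize(W['img'][200:350,220:420],(400,300),interpolation=0)
cv2.imwrite('pics/c4.png',cv2.cvtColor(np.hstack([A[:,200:600],np.vstack([C2,C])]),cv2.COLOR_RGB2BGR))
E
```

```text
[0.41693902 0.29901388 0.04501274] [317.33229654 281.3681156 ] [316.99785468 296.13591964] [145.53909844 264.6505774 ] [143.1037226  256.69781216]
W red [([302, 265, 32, 20, 378], [318.2, 274.3]), ([319, 284, 3, 33, 90], [319.9, 299.8])]
S proj pin top/hbase if at .4165,.297: [142.63655484 253.73929002] [146.61398305 266.75805372]
steel [0.41515385 0.21467711 0.22846715]
```

View pics/c4.png

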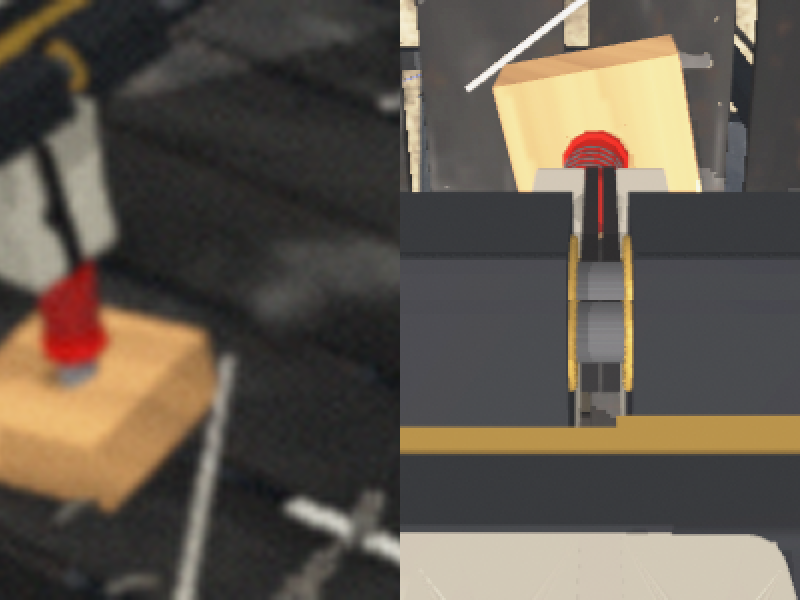

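Both crops suggest the fingertips sit above the handle, not beside it. I'll check the tip position numerically, and open and lift.

Emit:
send_rows:
  plan:
    - [[0,0,0,0,0,0],[0,0,0,0,0,0],[0,0,0,0,0,0],[0,0,0,0,0,0],[0,0,0,0,0,0],[0,0,0,0,0,0],[0,0,0,0,0,0],[0,0,0,0,0,0]]
  fingers: 1

```text
clock: 4.98
tool_pos: [0.4158, 0.2977, 0.0436]
orientation: [180.0, -0.0, -90.0]
force: [-0.4, -1.3, 0.4]
opening: 0.0482
gripper_force: 0.0
```

```bash
python3 - <<'E'
from h import *
W=snap('wrist');S=snap('scene');o=ctrl.get_obs();p=o['tool_pos'];print(p,o['opening'],o['force'])
for h in(0,.01,.02,.03): print(h,[proj(W,p+[0,dy,h])[1].round(1) for dy in(-.0095,0,.0095)])
print('pin W exp',[proj(W,[.4165,.297,z]).round(1) for z in(.072,.041,.036)])
print(blobs(mask(W,(0,120,60),(8,255,255)),20),[b for b in blobs(mask(S,(0,120,60),(8,255,255)),20) if b[1][0]<200])
A=cv2.resize(S['img'][210:310,90:220],(520,400),interpolation=2)[:,:400]
C=cv2.resize(W['img'][200:400,160:480],(640,400),interpolation=0)[:,120:520]
cv2.imwrite('pics/c5.png',cv2.cvtColor(np.hstack([A,C]),cv2.COLOR_RGB2BGR))
E
```

```text
[0.41586497 0.29781249 0.04364864] 0.056312938896067435 [ 0.08223802 -0.45264345 -0.36225845]
0 [np.float64(266.8), np.float64(281.6), np.float64(296.0)]
0.01 [np.float64(273.5), np.float64(289.0), np.float64(304.0)]
0.02 [np.float64(281.0), np.float64(297.2), np.float64(312.9)]
0.03 [np.float64(289.3), np.float64(306.3), np.float64(322.6)]
pin W exp [array([315.5, 303.3]), array([316.1, 278.5]), array([316.2, 275.2])]
[([309, 269, 43, 53, 1407], [330.2, 295.9])] [([133, 252, 16, 21, 211], [140.4, 262.0])]
```

View pics/c5.png

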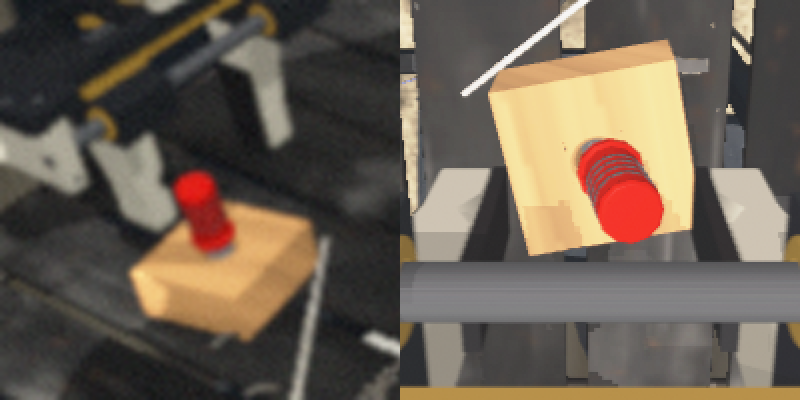

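The pin is still in the stand, now leaning slightly toward -x with its top disc at wrist px (335,303). In both views the fingertips end about 20 mm higher than the reported TCP, so they only caught the handle's top rim. I'll go 15 mm lower, which still clears the stand, and grip again.

In the tool's units: 1.5 cm is 0.0188, 1 cm is 0.0125.

Emit:
send_rows:
  plan:
    - [[0,0,0.0063,0,0,0],[0,0,0.0125,0,0,0],[0,0,0.0188,0,0,0],[0,0,0.0188,0,0,0],[0,0,0.0188,0,0,0]]

```text
clock: 5.5
tool_pos: [0.4157, 0.2976, 0.0283]
orientation: [180.0, -0.1, -90.0]
force: [0.5, -0.0, -0.4]
opening: 0.0861
gripper_force: 0.0
```

Emit:
send_rows:
  plan:
    - [[0,0,0,0,0,0],[0,0,0,0,0,0],[0,0,0,0,0,0],[0,0,0,0,0,0],[0,0,0,0,0,0],[0,0,0,0,0,0],[0,0,0,0,0,0],[0,0,0,0,0,0]]
  fingers: 0

```text
clock: 6.17
tool_pos: [0.416, 0.298, 0.0289]
orientation: [-180.0, 0.0, -90.0]
force: [-0.5, 0.3, 1.0]
opening: 0.04
gripper_force: 0.0
```

Emit:
send_rows:
  plan:
    - [[0,0,0,0,0,0],[0,0,0,0,0,0],[0,0,0,0,0,0],[0,0,0,0,0,0],[0,0,0,0,0,0],[0,0,0,0,0,0],[0,0,0,0,0,0],[0,0,0,0,0,0]]

```text
clock: 6.83
tool_pos: [0.4159, 0.2979, 0.0288]
orientation: [180.0, -0.0, -90.0]
force: [-0.7, -0.1, 0.6]
opening: 0.0171
gripper_force: 29.9
```

Gripped at 17 mm with 30 N. Now lifting and moving near the eye to look.

In the tool's units: -15 cm is -0.1875, -13 cm is -0.1625.

Emit:
send_rows:
  plan:
    - [[0,0,-0.025,0,0,0],[0,0,-0.05,0,0,0],[0,0,-0.0875,0,0,0],[0,0,-0.125,0,0,0],[0.025,-0.0125,-0.1625,0,0,0],[0.05,-0.0375,-0.1875,0,0,0],[0.075,-0.0625,-0.1875,0,0,0],[0.1,-0.075,-0.1875,0,0,0]]

```text
clock: 7.5
tool_pos: [0.4781, 0.218, 0.1806]
orientation: [-179.8, 0.1, -90.0]
force: [-0.2, 0.7, -0.8]
opening: 0.0171
gripper_force: 29.9
```

In the tool's units: 9 cm is 0.1125, 6 cm is 0.075.

Emit:
send_rows:
  plan:
    - [[0.0375,-0.025,0,0,0,0],[0.075,-0.05,0,0,0,0],[0.1125,-0.06,0,0,0,0],[0.1125,-0.06,0,0,0,0],[0.1125,-0.06,0,0,0,0],[0.1125,-0.06,0,0,0,0]]

```text
clock: 8.0
tool_pos: [0.5239, 0.1278, 0.1787]
orientation: [180.0, 0.0, -90.1]
force: [0.2, -0.5, -1.4]
opening: 0.0166
gripper_force: 29.9
```

```bash
python3 - <<'E'
from h import *
W=snap('wrist','w6.png');S=snap('scene');T=snap('top');o=ctrl.get_obs();print(o['tool_pos'],o['orientation'],o['opening'])
for n,s in(('W',W),('T',T)):
  print(n,'red',blobs(mask(s,(0,120,60),(8,255,255)),20),'yel',blobs(mask(s,(22,150,120),(32,255,255)),60))
print(proj(W,[.524,.0497,.047]),proj(W,[.534,-.044,.122]))
A=cv2.resize(S['img'][170:330,240:400],(480,480),interpolation=2)
B=cv2.resize(W['img'][40:340,220:420],(320,480),interpolation=2)
cv2.imwrite('pics/c6.png',cv2.cvtColor(np.hstack([A,B]),cv2.COLOR_RGB2BGR))
E
```

```text
[0.52371743 0.12882984 0.17887657] [-1.79996583e+02  9.38168780e-03 -8.99320586e+01] 0.016907012500116846
W red [([68, 17, 22, 38, 434], [79.3, 37.2]), ([302, 276, 37, 55, 1533], [319.8, 304.2])] yel [([268, 0, 12, 23, 140], [273.7, 10.1]), ([279, 21, 63, 24, 218], [308.8, 34.3]), ([301, 70, 36, 90, 1669], [316.7, 121.5])]
T red [([517, 152, 9, 10, 64], [520.9, 156.5]), ([362, 178, 10, 3, 27], [366.3, 179.1]), ([580, 251, 53, 11, 109], [605.7, 256.2]), ([570, 265, 15, 5, 41], [576.3, 266.7]), ([431, 430, 14, 6, 54], [437.1, 433.4])] yel [([569, 162, 23, 19, 324], [580.1, 171.4]), ([450, 177, 35, 33, 889], [467.2, 192.9]), ([551, 203, 14, 40, 201], [557.8, 222.2]), ([360, 254, 28, 27, 201], [373.3, 269.8]), ([320, 269, 36, 15, 301], [334.7, 275.3])]
[318.07851804 140.08685276] [300.63273326 -19.24139548]
```

View pics/c6.png

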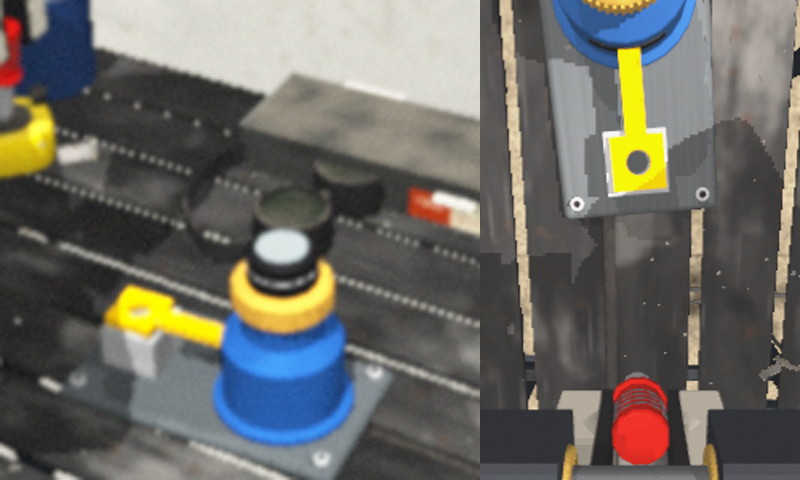

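Wrist view: eye at (318,140.6), as predicted for (0.524, 0.0495). The held pin's disc is at (320.6,313) with its shank tip just showing at (318,275). Next, checking how the pin sits in the grip.

```bash
python3 - <<'E'
from h import *
W=snap('wrist');S=snap('scene');o=ctrl.get_obs();p=o['tool_pos'];print(p)
m=mask(W,(0,120,60),(8,255,255));
for v in range(274,332,4):
  u=np.where(m[v,280:360])[0]+280; print(v,u.min() if len(u) else 0,u.max() if len(u) else 0,end=' | ')
print()
R=.009
for nm,h,r in(('top',.043,.009),('hbase',.012,.009),('sh_t',.012,.0105),('sh_b',.007,.0105),('tip',-.025,.002),('nose',-.018,.006)):
  q=p+[0,0,h];print(nm,proj(W,q).round(1),'near',proj(W,q+[0,-r,0]).round(1),'L/R',proj(W,q+[r,0,0])[0].round(1),proj(W,q-[r,0,0])[0].round(1),'S',proj(S,q).round(1))
print([b for b in blobs(mask(S,(0,120,60),(8,255,255)),20) if b[1][0]<330 ])
for v in range(264,278,2): print(v,W['img'][v,304:334:3].sum(1))
E
```

```text
[0.5237217  0.12887128 0.17892625]
274 0 0 | 278 309 328 | 282 305 333 | 286 303 335 | 290 303 337 | 294 307 336 | 298 306 333 | 302 304 336 | 306 302 337 | 310 302 338 | 314 302 338 | 318 303 338 | 322 305 335 | 326 308 331 | 330 316 318 | 
top [316.6 319.5] near [316.6 302.5] L/R 297.6 335.7 S [240.  177.2]
hbase [317.2 290.4] near [317.2 275.6] L/R 301.1 333.2 S [242.2 193.3]
sh_t [317.2 290.4] near [317.2 273.1] L/R 298.4 335.9 S [242.2 193.3]
sh_b [317.2 286.5] near [317.2 269.6] L/R 299.0 335.5 S [242.6 195.9]
tip [317.6 265.7] near [317.6 262.9] L/R 314.6 320.6 S [244.7 211.8]
nose [317.5 269.8] near [317.6 261.1] L/R 308.3 326.8 S [244.3 208.3]
[([241, 175, 6, 13, 52], [243.3, 180.1]), ([235, 189, 11, 10, 76], [240.2, 194.3])]
264 [219 179 194 197 204 203 199 196 207 177]
266 [213 172 192 197 200 200 197 199 202 176]
268 [212 173 191 197 201 201 196 192 202 178]
270 [220 171 193 197 200 206 199 192 203 182]
272 [223 171 190 196 233 265 198 193 209 172]
274 [223 173 190 349 381 374 352 205 206 172]
276 [222 173 222 290 244 250 236 249 198 178]
```

The pin is held tilted: the top sits about 3.5 mm toward -y and the nose about 7 mm toward +y, so roughly 9.5° about x. It leaned in the stand's loose hole. I'll tilt the tool to stand it upright.

In the tool's units: 9.5 degrees is 0.1583.

Emit:
send_rows:
  plan:
    - [[0,0,0,0,0.0833,0],[0,0,0,0,0.1583,0],[0,0,0,0,0.1583,0],[0,0,0,0,0.1583,0]]

```text
clock: 8.58
tool_pos: [0.5235, 0.1295, 0.1782]
orientation: [179.9, -9.5, -89.8]
force: [-0.0, -1.2, -1.0]
opening: 0.0171
gripper_force: 29.9
```

```bash
python3 - <<'E'
from h import *
S=snap('scene');o=ctrl.get_obs();p=o['tool_pos'];print(p,o['orientation'])
q=p+[-.001,.0036,0]
print([proj(S,q+[0,0,h]).round(1).tolist() for h in(.043,.012,.007,-.018,-.025)])
x0,y0=map(int,proj(S,q)-[40,30])
cv2.imwrite('pics/c7.png',cv2.cvtColor(cv2.resize(S['img'][y0:y0+60,x0:x0+80],(800,600),interpolation=2),cv2.COLOR_RGB2BGR));print(x0,y0)
E
```

```text
[0.52355477 0.12906016 0.17847614] [179.9574611   -9.46016049 -89.87338854]
[[237.8, 177.2], [240.1, 193.4], [240.4, 195.9], [242.2, 208.3], [242.6, 211.7]]
200 169
```

View pics/c7.png

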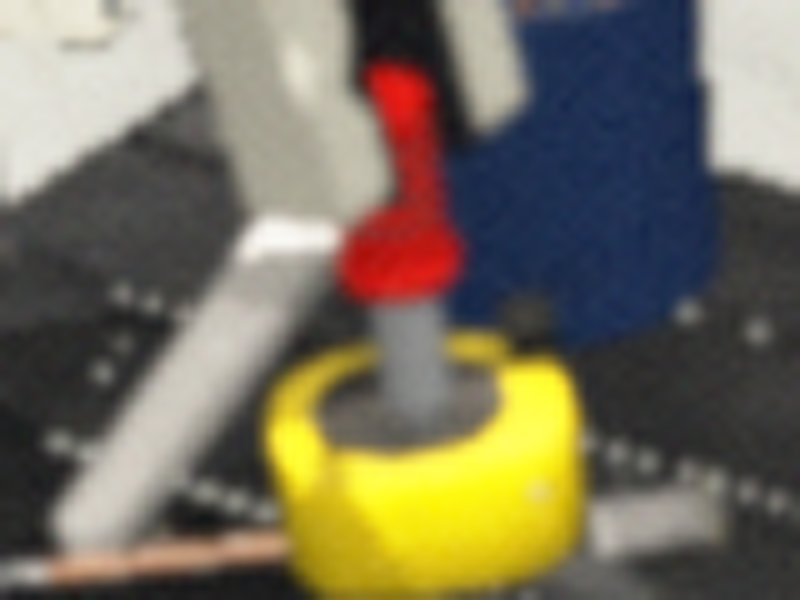

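The held pin is now upright: shoulder at (240.2,194.5) and nose at (242.2,211), matching the predicted (240.2,194.6) and (242.6,211.7). Going over the eye.

In the tool's units: 10.5 cm is 0.1313, 8.18 cm is 0.1023.

Emit:
send_rows:
  plan:
    - [[0.0375,0,0.0063,0,0,0],[0.075,-0.0013,0.0125,0,0,0],[0.1023,-0.0013,0.0171,0,0,0],[0.0963,-0.0013,0.05,0,0,0],[0.0888,-0.0013,0.0938,0,0,0],[0.0831,-0.0013,0.1313,0,0,0],[0.0831,-0.0013,0.1313,0,0,0],[0.0831,-0.0013,0.1313,0,0,0]]

```text
clock: 9.3
tool_pos: [0.5243, 0.0442, 0.0861]
orientation: [179.9, -9.6, -90.0]
force: [0.5, -0.5, -0.2]
opening: 0.0169
gripper_force: 29.9
```

```bash
python3 - <<'E'
from h import *
S=snap('scene');W=snap('wrist');P=[ctrl.get_obs()['tool_pos']]
for i in range(4): snap('top');P.append(ctrl.get_obs()['tool_pos'])
p=np.mean(P,0);print(p,np.std(P,0),ctrl.get_obs()['force'],ctrl.get_obs()['orientation'])
q=p+[-.001,.0036,0]
print('exp tip',proj(S,q+[0,0,-.025]),'eye',proj(S,[.524,.0495,.047]))
x0,y0=270,225
A=cv2.resize(S['img'][y0:y0+60,x0:x0+54],(540,600),interpolation=2)
B=cv2.resize(W['img'][180:300,294:346],(260,600),interpolation=2)
cv2.imwrite('pics/c8.png',cv2.cvtColor(np.hstack([A,B]),cv2.COLOR_RGB2BGR))
E
```

```text
[0.52630086 0.04576283 0.08819522] [0.00021238 0.00011384 0.00020234] [-0.11012987 -0.60212501 -1.73322707] [-179.85295906   -9.41137572  -90.00827899]
exp tip [286.61616745 265.64691744] eye [286.74690131 273.01768544]
```

View pics/c8.png

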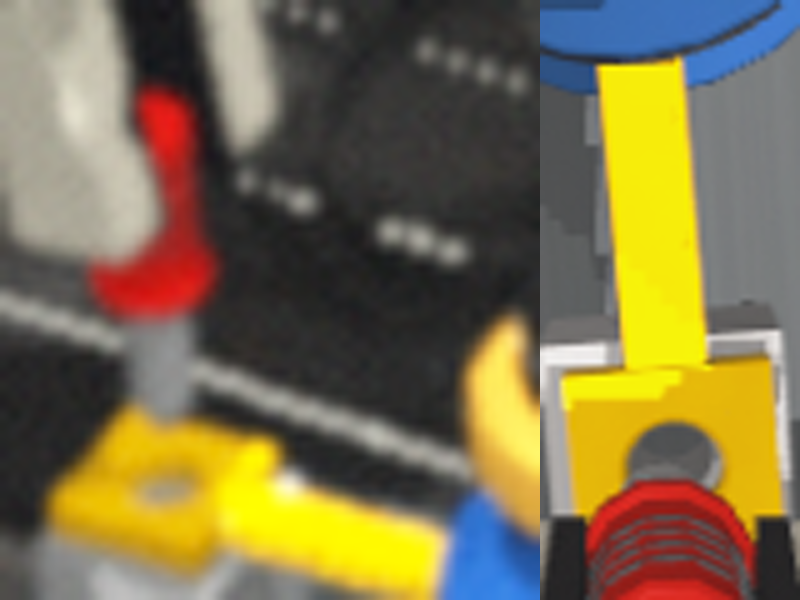

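Nose at (286.5,266.5) stands straight over the eye centre at (286.5,274). Lowering slowly.

In the tool's units: 2 cm is 0.025, 1.75 cm is 0.0219.

Emit:
send_rows:
  plan:
    - [[-0.001,0,0.0063,0,0,0],[-0.0021,0,0.0125,0,0,0],[-0.0026,0,0.0156,0,0,0],[-0.0031,0,0.0188,0,0,0],[-0.0036,0,0.0219,0,0,0],[-0.0041,0,0.025,0,0,0],[-0.0041,0,0.025,0,0,0]]

```text
clock: 10.18
tool_pos: [0.5247, 0.0448, 0.0654]
orientation: [179.9, -9.5, -90.0]
force: [-0.0, -0.4, -0.7]
opening: 0.0167
gripper_force: 29.9
```

In the tool's units: 1 cm is 0.0125, 0.75 cm is 0.0094.

Emit:
send_rows:
  plan:
    - [[-0.0005,0,0.0031,0,0,0],[-0.001,0,0.0063,0,0,0],[-0.0015,0,0.0094,0,0,0],[-0.0021,0,0.0125,0,0,0],[-0.0021,0,0.0125,0,0,0]]

```text
clock: 10.6
tool_pos: [0.5247, 0.0449, 0.0553]
orientation: [180.0, -9.5, -90.0]
force: [-0.3, -0.2, -1.4]
opening: 0.017
gripper_force: 29.9
```

In the tool's units: 1 cm is 0.0125, 0.75 cm is 0.0094.

Emit:
send_rows:
  plan:
    - [[-0.0005,0,0.0031,0,0,0],[-0.001,0,0.0063,0,0,0],[-0.0015,0,0.0094,0,0,0],[-0.0021,0,0.0125,0,0,0],[-0.0021,0,0.0125,0,0,0]]

```text
clock: 11.02
tool_pos: [0.5247, 0.0449, 0.0452]
orientation: [180.0, -9.5, -90.0]
force: [0.2, 0.4, -1.5]
opening: 0.0171
gripper_force: 29.9
```

In the tool's units: 0.4 cm is 0.005, 0.2 cm is 0.0025.

Emit:
send_rows:
  plan:
    - [[-0.0005,0,0.0025,0,0,0],[-0.0008,0,0.005,0,0,0],[-0.0008,0,0.005,0,0,0]]

```text
clock: 11.27
tool_pos: [0.5251, 0.045, 0.0415]
orientation: [-180.0, -9.5, -90.0]
force: [0.1, -0.2, -0.5]
opening: 0.0165
gripper_force: 29.9
```

In the tool's units: 0.2 cm is 0.0025, 0.1 cm is 0.0013.

Emit:
send_rows:
  plan:
    - [[-0.0003,0,0.0013,0,0,0],[-0.0004,0,0.0025,0,0,0],[-0.0004,0,0.0025,0,0,0]]

```text
clock: 11.52
tool_pos: [0.5262, 0.0452, 0.0411]
orientation: [-179.9, -9.5, -90.0]
force: [-2.2, -0.5, 11.3]
opening: 0.0166
gripper_force: 30.0
```

Emit:
send_rows:
  plan:
    - [[-0.0003,0,0.0013,0,0,0],[-0.0004,0,0.0025,0,0,0],[-0.0004,0,0.0025,0,0,0]]

```text
clock: 11.77
tool_pos: [0.5272, 0.0453, 0.0407]
orientation: [-179.8, -9.5, -89.9]
force: [-4.7, -0.8, 24.8]
opening: 0.0172
gripper_force: 30.1
```

Firm contact at TCP z 0.041, about the home height. Release and back off.

Emit:
send_rows:
  plan:
    - [[0,0,-0.0025,0,0,0],[0,0,-0.0025,0,0,0],[0,0,-0.0025,0,0,0],[0,0,-0.0025,0,0,0],[0,0,-0.0025,0,0,0],[0,0,-0.0025,0,0,0],[0,0,-0.0025,0,0,0],[0,0,-0.0025,0,0,0]]
  fingers: 1

```text
clock: 12.43
tool_pos: [0.5249, 0.0452, 0.0394]
orientation: [180.0, -9.5, -90.0]
force: [-0.9, -0.3, 0.3]
opening: 0.0649
gripper_force: 0.0
```

In the tool's units: -12 cm is -0.15, -10 cm is -0.125, -9.5 degrees is -0.1583.

Emit:
send_rows:
  plan:
    - [[0,0,-0.0125,0,0,0],[0,0,-0.0375,0,0,0],[0,0,-0.075,0,0,0],[0,0,-0.125,0,0,0],[0,0,-0.15,0,-0.0833,0],[0,0,-0.15,0,-0.1583,0],[0,0,-0.15,0,-0.1583,0],[0,0,-0.15,0,-0.1583,0]]

```text
clock: 13.1
tool_pos: [0.5252, 0.0642, 0.1586]
orientation: [-179.9, 0.0, -90.1]
force: [-0.2, -0.4, -0.2]
opening: 0.0876
gripper_force: 0.0
```

```bash
python3 - <<'E'
from h import *
S=snap('scene');W=snap('wrist','w9.png');T=snap('top');o=ctrl.get_obs();print(o['tool_pos'],o['orientation'],o['opening'])
for n,s in(('S',S),('W',W),('T',T)):
  print(n,[b for b in blobs(mask(s,(0,120,60),(8,255,255)),15)],blobs(mask(s,(22,150,120),(32,255,255)),60))
print('home top',[proj(s,[.524,.0495,.083]).round(1) for s in(S,W,T)],'sh',[proj(s,[.524,.0495,.05]).round(1) for s in(S,W,T)])
E
```

```text
[0.52441998 0.06478158 0.15707963] [ 1.79907128e+02 -1.11493969e-01 -8.99964206e+01] 0.08733290477449066
S [([526, 125, 8, 10, 63], [529.7, 129.8]), ([376, 232, 14, 13, 106], [381.4, 238.6]), ([280, 253, 12, 22, 204], [285.9, 263.0]), ([591, 301, 49, 23, 489], [615.0, 311.6]), ([583, 343, 19, 15, 204], [592.2, 349.6])] [([227, 203, 30, 26, 371], [237.9, 219.0]), ([603, 221, 29, 16, 327], [617.2, 228.3]), ([458, 256, 42, 31, 998], [478.5, 271.0]), ([317, 258, 34, 21, 195], [332.6, 268.6]), ([275, 268, 39, 17, 281], [295.6, 276.8])]
W [([69, 90, 22, 36, 440], [79.9, 110.8]), ([307, 205, 22, 31, 529], [317.6, 220.5])] [([285, 82, 65, 56, 232], [324.3, 121.8]), ([301, 149, 35, 84, 1176], [316.9, 189.1]), ([198, 371, 29, 36, 679], [213.0, 388.8])]
T [([517, 152, 9, 10, 64], [520.9, 156.5]), ([362, 178, 10, 3, 27], [366.3, 179.1]), ([580, 251, 53, 11, 108], [605.9, 256.2]), ([570, 265, 14, 5, 40], [576.1, 266.8]), ([323, 270, 3, 7, 16], [323.9, 273.2]), ([429, 420, 4, 6, 17], [430.9, 421.9]), ([431, 430, 14, 6, 54], [437.1, 433.4])] [([569, 162, 23, 19, 320], [580.1, 171.4]), ([450, 177, 35, 33, 888], [467.2, 192.9]), ([208, 196, 32, 24, 221], [221.3, 205.0]), ([551, 203, 14, 40, 203], [557.8, 222.2]), ([360, 257, 28, 24, 165], [372.2, 272.5]), ([335, 271, 21, 8, 128], [344.7, 273.9])]
home top [array([285.4, 257.3]), array([319. , 224.8]), array([328. , 273.9])] sh [array([286.6, 271.7]), array([319.1, 215.2]), array([328.5, 276.4])]
```

Handle seen at (286,263) in the scene view, spanning rows 253–275. That matches the home prediction, and the contact height puts the tip at about 15.5 mm, so the pin is home. Next, the ring axis.

In the tool's units: 7.4 cm is 0.0925, -6 cm is -0.075.

Emit:
send_rows:
  plan:
    - [[0,0,-0.0375,0,0,0],[0.0375,-0.0063,-0.0625,0,0,0],[0.075,-0.0125,-0.075,0,0,0],[0.0925,-0.0125,-0.075,0,0,0],[0.0925,-0.0125,-0.075,0,0,0],[0.0925,-0.0125,-0.075,0,0,0]]

```text
clock: 13.75
tool_pos: [0.5346, -0.0093, 0.217]
orientation: [179.9, -0.1, -90.1]
force: [0.4, -0.5, -0.1]
opening: 0.0878
gripper_force: 0.0
```

```bash
cat > g.py <<'E'
from h import *
W=snap('wrist');o=ctrl.get_obs();print(o['tool_pos'],np.array(W['pose'])[:3,3])
hsv=cv2.cvtColor(W['img'],cv2.COLOR_RGB2HSV)
m=cv2.inRange(hsv,(0,0,110),(180,70,255)); e=proj(W,[.534,-.044,.122]);print('exp',e)
def near(m,amin):
    cs,_=cv2.findContours(m,0,1)
    for c in cs:
        if cv2.contourArea(c)>amin and cv2.pointPolygonTest(cv2.convexHull(c),(float(e[0]),float(e[1])),True)>-25:
            yield cv2.fitEllipse(cv2.convexHull(c)),cv2.boundingRect(c)
for f,b in near(m,150): print('glass',f,b,onz(W,*f[0],.122))
for f,b in near(mask(W,(12,90,80),(34,255,255)),200): print('brass',f,b,onz(W,*f[0],.101))
for f,b in near(mask(W,(100,120,40),(120,255,255)),300): print('blue',f,b)
for f,b in near(cv2.inRange(hsv,(0,0,0),(180,255,45)),300): print('black',f,b,onz(W,*f[0],.12))
E
python3 g.py
```

```text
[ 0.53457276 -0.00876938  0.21699326] [ 0.53334531 -0.09306103  0.40074063]
exp [318.61303438 195.41497672]
glass ((321.31134033203125, 195.1884765625), (34.77416229248047, 35.33041763305664), 80.07469177246094) (304, 178, 36, 35) [ 0.53175433 -0.04418981  0.122     ]
glass ((398.18121337890625, 162.12161254882812), (207.88925170898438, 363.51715087890625), 147.40304565429688) (275, 3, 250, 328) [ 0.46962755 -0.07112538  0.122     ]
brass ((323.1552734375, 218.8756103515625), (69.80650329589844, 127.68978118896484), 175.6287078857422) (290, 158, 63, 123) [ 0.52991343 -0.018711    0.101     ]
blue ((320.6435852050781, 178.07862854003906), (72.70111846923828, 75.00508117675781), 3.4965696334838867) (285, 141, 73, 59)
```

Glass centre at (321.3,195.2) puts the axis at (0.532, -0.044). Moving over it and down astride the ring.

In the tool's units: 15.1 cm is 0.1888, 3.5 cm is 0.0438.

Emit:
send_rows:
  plan:
    - [[0.025,0.0013,0.0125,0,0,0],[0.0438,0.0025,0.0375,0,0,0],[0.0438,0.0025,0.075,0,0,0],[0.0438,0.0025,0.1125,0,0,0],[0.0438,0.0025,0.15,0,0,0],[0.0438,0.0025,0.175,0,0,0],[0.0438,0.0025,0.1888,0,0,0],[0.0438,0.0025,0.1888,0,0,0]]

```text
clock: 14.47
tool_pos: [0.5305, -0.0434, 0.0635]
orientation: [179.6, -0.1, -89.9]
force: [-0.2, -0.3, 0.1]
opening: 0.0876
gripper_force: 0.0
```

Emit:
send_rows:
  plan:
    - [[0,0,0,0,0,0],[0,0,0,0,0,0],[0,0,0,0,0,0],[0,0,0,0,0,0],[0,0,0,0,0,0],[0,0,0,0,0,0],[0,0,0,0,0,0],[0,0,0,0,0,0]]
  fingers: 0

```text
clock: 15.13
tool_pos: [0.5333, -0.0439, 0.0676]
orientation: [-180.0, 0.0, -90.0]
force: [-1.9, 1.7, 6.1]
opening: 0.0539
gripper_force: 30.0
```

```bash
python3 - <<'E'
from h import *
W=snap('wrist');S=snap('scene');o=ctrl.get_obs();print({k:np.round(o[k],4) for k in('tool_pos','orientation','force','moment','opening','gripper_force','joint_pos')})
E
```

```text
{'tool_pos': array([ 0.5333, -0.0439,  0.0675]), 'orientation': array([-1.799525e+02,  6.100000e-03, -8.999360e+01]), 'force': array([-1.5142,  1.6563,  5.7759]), 'moment': array([0.469 , 0.6904, 0.103 ]), 'opening': np.float64(0.0543), 'gripper_force': np.float64(30.0025), 'joint_pos': array([ 1.63050e+01,  1.47317e+01, -2.69617e+01,  1.00000e-02,
       -4.82593e+01, -1.63053e+01])}
```

In the tool's units: 24 degrees is 0.4.

Emit:
send_rows:
  plan:
    - [[0,0,0,0,0,0.05],[0,0,0,0,0,0.1],[0,0,0,0,0,0.15],[0,0,0,0,0,0.2],[0,0,0,0,0,0.25],[0,0,0,0,0,0.3],[0,0,0,0,0,0.35],[0,0,0,0,0,0.4]]

```text
clock: 15.9
tool_pos: [0.5329, -0.0438, 0.0675]
orientation: [-180.0, 0.0, -114.1]
force: [-3.0, 2.2, 7.0]
opening: 0.0544
gripper_force: 30.0
```

```bash
cat > st.py <<'E'
from h import *
o=ctrl.get_obs();print({k:np.round(o[k],3).tolist() for k in('clock','tool_pos','orientation','force','moment','tau','opening','gripper_force')})
E
python3 st.py
```

```text
{'clock': 15.9, 'tool_pos': [0.533, -0.044, 0.068], 'orientation': [-179.998, 0.006, -114.127], 'force': [-2.979, 2.153, 7.003], 'moment': [0.905, 1.387, 0.153], 'tau': [-1.237, -40.691, 22.502, 5.622, 1.017, 0.871], 'opening': 0.054, 'gripper_force': 30.001}
```

In the tool's units: 6 degrees is 0.1.

Emit:
send_rows:
  plan:
    - [[0,0,0,0,0,0.025],[0,0,0,0,0,0.05],[0,0,0,0,0,0.075],[0,0,0,0,0,0.1]]

```text
clock: 16.23
tool_pos: [0.5328, -0.0438, 0.0675]
orientation: [180.0, 0.0, -120.1]
force: [-3.7, 2.7, 7.8]
opening: 0.0543
gripper_force: 30.0
```

```bash
python3 st.py
```

```text
{'clock': 16.233, 'tool_pos': [0.533, -0.044, 0.067], 'orientation': [179.994, 0.006, -120.058], 'force': [-3.714, 2.669, 7.795], 'moment': [1.011, 1.41, 0.146], 'tau': [-1.381, -40.568, 22.54, 5.72, 1.083, 0.357], 'opening': 0.054, 'gripper_force': 30.003}
```

In the tool's units: 4 degrees is 0.0667.

Emit:
send_rows:
  plan:
    - [[0,0,0,0,0,0.0167],[0,0,0,0,0,0.0333],[0,0,0,0,0,0.05],[0,0,0,0,0,0.0667]]

```text
clock: 16.57
tool_pos: [0.5327, -0.0438, 0.0675]
orientation: [180.0, 0.0, -124.0]
force: [-3.5, 2.6, 7.3]
opening: 0.0544
gripper_force: 30.0
```

```bash
python3 st.py
```

```text
{'clock': 16.567, 'tool_pos': [0.533, -0.044, 0.067], 'orientation': [179.985, 0.003, -124.035], 'force': [-3.488, 2.6, 7.291], 'moment': [1.083, 1.485, 0.155], 'tau': [-1.497, -40.479, 22.566, 5.793, 1.13, 0.186], 'opening': 0.054, 'gripper_force': 30.003}
```

In the tool's units: 3 degrees is 0.05.

Emit:
send_rows:
  plan:
    - [[0,0,0,0,0,0.0167],[0,0,0,0,0,0.0333],[0,0,0,0,0,0.05]]

```text
clock: 16.82
tool_pos: [0.5327, -0.0437, 0.0675]
orientation: [180.0, 0.0, -127.0]
force: [-4.6, 3.1, 8.1]
opening: 0.0541
gripper_force: 30.0
```

```bash
python3 st.py
```

```text
{'clock': 16.817, 'tool_pos': [0.533, -0.044, 0.067], 'orientation': [179.983, 0.003, -127.033], 'force': [-4.621, 3.131, 8.057], 'moment': [1.173, 1.598, 0.121], 'tau': [-1.601, -40.405, 22.582, 5.856, 1.167, 0.186], 'opening': 0.054, 'gripper_force': 30.003}
```

In the tool's units: 3 degrees is 0.05.

Emit:
send_rows:
  plan:
    - [[0,0,0,0,0,0.0167],[0,0,0,0,0,0.0333],[0,0,0,0,0,0.05]]

```text
clock: 17.07
tool_pos: [0.5326, -0.0437, 0.0675]
orientation: [180.0, -0.0, -130.0]
force: [-4.3, 3.2, 8.3]
opening: 0.0543
gripper_force: 30.0
```

```bash
python3 st.py
```

```text
{'clock': 17.067, 'tool_pos': [0.533, -0.044, 0.067], 'orientation': [179.981, -0.003, -130.018], 'force': [-4.343, 3.248, 8.26], 'moment': [1.224, 1.657, 0.363], 'tau': [-1.95, -40.371, 22.652, 5.801, 1.222, -0.042], 'opening': 0.054, 'gripper_force': 30.003}
```

Contact is felt at about 38°: 0.36 N m. Another 3°.

In the tool's units: 3 degrees is 0.05.

Emit:
send_rows:
  plan:
    - [[0,0,0,0,0,0.0167],[0,0,0,0,0,0.0333],[0,0,0,0,0,0.05]]

```text
clock: 17.32
tool_pos: [0.5326, -0.0437, 0.0675]
orientation: [180.0, -0.0, -133.0]
force: [-4.5, 3.7, 7.1]
opening: 0.0544
gripper_force: 30.0
```

```bash
python3 st.py
```

```text
{'clock': 17.317, 'tool_pos': [0.533, -0.044, 0.067], 'orientation': [179.979, -0.013, -132.989], 'force': [-4.489, 3.71, 7.122], 'moment': [1.359, 1.765, 0.639], 'tau': [-2.287, -40.328, 22.721, 5.734, 1.28, -0.269], 'opening': 0.054, 'gripper_force': 30.004}
```

In the tool's units: 1 degrees is 0.0167.

Emit:
send_rows:
  plan:
    - [[0,0,0,0,0,0.0083],[0,0,0,0,0,0.0167]]

```text
clock: 17.48
tool_pos: [0.5326, -0.0437, 0.0675]
orientation: [180.0, -0.0, -134.0]
force: [-5.3, 3.2, 8.3]
opening: 0.0541
gripper_force: 30.0
```

```bash
python3 st.py
```

```text
{'clock': 17.483, 'tool_pos': [0.533, -0.044, 0.068], 'orientation': [179.983, -0.015, -133.957], 'force': [-5.303, 3.214, 8.328], 'moment': [1.421, 1.741, 0.68], 'tau': [-2.35, -40.321, 22.737, 5.713, 1.291, -0.524], 'opening': 0.054, 'gripper_force': 30.004}
```

0.68–0.7 N m and about 0.10 rad of squeeze, so it's nipped up. Letting go and lifting clear.

Emit:
send_rows:
  plan:
    - [[0,0,0,0,0,0],[0,0,0,0,0,0],[0,0,0,0,0,0],[0,0,0,0,0,0],[0,0,0,0,0,0],[0,0,0,0,0,0],[0,0,0,0,0,0],[0,0,0,0,0,0]]
  fingers: 1

```text
clock: 18.15
tool_pos: [0.533, -0.0439, 0.0669]
orientation: [180.0, -0.0, -134.0]
force: [-0.4, -0.5, 0.6]
opening: 0.0876
gripper_force: 0.0
```

In the tool's units: -15 cm is -0.1875, -12 cm is -0.15.

Emit:
send_rows:
  plan:
    - [[0,0,0,0,0,0],[0,0,-0.0125,0,0,0],[0,0,-0.0375,0,0,0],[0,0,-0.075,0,0,0],[0,0,-0.1125,0,0,0],[0,0,-0.15,0,0,0],[0,0,-0.1875,0,0,0],[0,0,-0.1875,0,0,0]]

```text
clock: 18.82
tool_pos: [0.5362, -0.044, 0.2244]
orientation: [-179.6, 0.4, -133.9]
force: [1.6, 0.2, 1.0]
opening: 0.0873
gripper_force: 0.0
```

```bash
python3 st.py; python3 - <<'E'
from h import *
S=snap('scene');T=snap('top')
for n,s in(('S',S),('T',T)):
  print(n,[b for b in blobs(mask(s,(0,120,60),(8,255,255)),15) if 250<b[1][0]<350],blobs(mask(s,(22,150,120),(32,255,255)),60))
E
```

```text
{'clock': 18.817, 'tool_pos': [0.536, -0.044, 0.224], 'orientation': [-179.59, 0.436, -133.943], 'force': [1.562, 0.168, 1.01], 'moment': [0.031, -0.256, 0.024], 'tau': [0.044, -36.233, 27.507, 6.109, -1.441, -0.012], 'opening': 0.087, 'gripper_force': 0.0}
S [([280, 252, 12, 23, 217], [285.9, 262.4])] [([226, 202, 33, 27, 590], [242.4, 216.7]), ([603, 221, 29, 16, 325], [617.2, 228.3]), ([458, 256, 42, 31, 999], [478.5, 271.0]), ([317, 258, 34, 21, 196], [332.8, 268.8]), ([574, 265, 5, 20, 65], [575.9, 274.7]), ([276, 267, 38, 18, 266], [297.0, 276.1])]
T [([323, 271, 9, 9, 33], [326.5, 274.6])] [([569, 162, 23, 19, 321], [580.1, 171.4]), ([450, 177, 35, 33, 889], [467.2, 192.9]), ([551, 203, 14, 40, 203], [557.8, 222.3]), ([320, 268, 15, 14, 71], [325.1, 276.6])]
```

```bash
python3 -c "
from plant import ctrl
print(ctrl.close_job())"
```

```text
the job is handed in; nothing more can be done
None
```

The pin is in the bore, the lock ring is nipped to about 0.7 N m (last reading 0.68) and released, and the job is handed in at about 19 s; the tin and tape measure didn't move in the images, the pipe stub was not re-measured after the start, and the pin being right home rests on contact height and images good to 1–2 mm.

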